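# Find the loose bolt and hold its cap open

## Task

One of the three bolts in the bolting bar has come loose: tap the three bolt heads from above with the fingertips, left, middle, then right, to find the one that sinks. Then take the handle of that bolt's hinged cap, swing the cap more than 45 degrees open (about 60 is right) and finish still holding it there, so that a colleague can get at the bolt. The caps of the two tight bolts stay shut, and the tools lying about are left alone.

Things in the scene. Friction and masses are not known exactly. Their poses are not given: they have to be found in the camera images.
- bolt_bar: aluminium bolting bar fixed to the table, 85 mm deep and 260 mm long (294 mm with its end feet), 50 mm high. Origin: on the table, directly under the middle bolt. Its x axis points from the cap handles towards the cap hinges, roughly away from the robot; y points along the row towards the left bolt; z up. The three bolts stand in a row at y = +80 (left), 0 (middle) and -80 mm (right), x = 0.
- bolt_left_top (a point): centre of the top face of the left bolt's round dark steel head, 21 mm across; it stands 13 mm proud of the cap through the cap's 30 mm round window, 68 mm above the table at the start. The point goes down with the bolt and its axes are those of the bar.
- bolt_middle_top (a point): centre of the top face of the middle bolt's round dark steel head, 21 mm across; it stands 13 mm proud of the cap through the cap's 30 mm round window, 68 mm above the table at the start. The point goes down with the bolt and its axes are those of the bar.
- bolt_right_top (a point): centre of the top face of the right bolt's round dark steel head, 21 mm across; it stands 13 mm proud of the cap through the cap's 30 mm round window, 68 mm above the table at the start. The point goes down with the bolt and its axes are those of the bar.
- bolt_left (a joint): how far the left bolt has sunk, m: 0 at the start; a tight bolt stays within 0.002 under a tap; the loose one gives way under about 3 N (press with about 6 N), sinks 0.009 to its stop and stays down. All three look alike until tapped and any of them may be the loose one.
- bolt_middle (a joint): how far the middle bolt has sunk, m: 0 at the start; a tight bolt stays within 0.002 under a tap; the loose one gives way under about 3 N (press with about 6 N), sinks 0.009 to its stop and stays down. All three look alike until tapped and any of them may be the loose one.
- bolt_right (a joint): how far the right bolt has sunk, m: 0 at the start; a tight bolt stays within 0.002 under a tap; the loose one gives way under about 3 N (press with about 6 N), sinks 0.009 to its stop and stays down. All three look alike until tapped and any of them may be the loose one.
- cap_left (a joint): opening angle of the left bolt's hinged cap, rad: 0 shut, stop at 1.35. The cap is a 4 mm steel plate, 64 x 68 mm, 0.1 to 0.21 kg, with a window round the bolt; its hinge pin runs along the bar's y axis, 40 mm beyond the bolt (bar x = +40 mm), 54 mm above the table. It falls shut when let go.
- cap_middle (a joint): opening angle of the middle bolt's hinged cap, rad: 0 shut, stop at 1.35. The cap is a 4 mm steel plate, 64 x 68 mm, 0.1 to 0.21 kg, with a window round the bolt; its hinge pin runs along the bar's y axis, 40 mm beyond the bolt (bar x = +40 mm), 54 mm above the table. It falls shut when let go.
- cap_right (a joint): opening angle of the right bolt's hinged cap, rad: 0 shut, stop at 1.35. The cap is a 4 mm steel plate, 64 x 68 mm, 0.1 to 0.21 kg, with a window round the bolt; its hinge pin runs along the bar's y axis, 40 mm beyond the bolt (bar x = +40 mm), 54 mm above the table. It falls shut when let go.
- cap_left_grip (a point): middle of the cross bar of the left cap's wire handle: a straight round bar, 9 mm thick, along the bar's y axis, 51 mm free length between its two side wires, 110 mm from the hinge pin on the robot's side; with the cap shut it is 54 mm above the table, 40 mm in front of the bar's front face, nothing under it. It swings up with the cap; the point's axes turn with the cap.
- cap_middle_grip (a point): middle of the cross bar of the middle cap's wire handle: a straight round bar, 9 mm thick, along the bar's y axis, 51 mm free length between its two side wires, 110 mm from the hinge pin on the robot's side; with the cap shut it is 54 mm above the table, 40 mm in front of the bar's front face, nothing under it. It swings up with the cap; the point's axes turn with the cap.
- cap_right_grip (a point): middle of the cross bar of the right cap's wire handle: a straight round bar, 9 mm thick, along the bar's y axis, 51 mm free length between its two side wires, 110 mm from the hinge pin on the robot's side; with the cap shut it is 54 mm above the table, 40 mm in front of the bar's front face, nothing under it. It swings up with the cap; the point's axes turn with the cap.
- screwdriver: bystander: screwdriver, 175 mm long, 27 mm thick, lying beyond the bar; origin under its middle
- hex_keys: bystander: folding hex key set, 27 x 90 x 20 mm, lying beyond the bar; origin under its middle
- spring_clamp: bystander: black spring clamp, 52 x 110 x 19 mm, lying beyond the bar; origin under its middle

How it is judged:
On the way, in this order (a step that is already met when the one before it is completed fails the run):
1. the left bolt head is tapped with the fingers, all caps shut (contact force between the fingers and bolt_left above 1 N and value of joint each of cap_left, cap_middle, cap_right below 0.1 rad), for 0.02 s.
2. the middle bolt head is tapped with the fingers, all caps shut (contact force between the fingers and bolt_middle above 1 N and value of joint each of cap_left, cap_middle, cap_right below 0.1 rad), for 0.02 s.
3. the right bolt head is tapped with the fingers, all caps shut (contact force between the fingers and bolt_right above 1 N and value of joint each of cap_left, cap_middle, cap_right below 0.1 rad), for 0.02 s.
4. the fingers have the loose bolt's cap more than 45 degrees open, the other two shut (((value of joint bolt_left above 0.005 m and value of joint cap_left above 0.78 rad and contact force between the fingers and cap_left above 0.3 N and value of joint each of cap_middle, cap_right below 0.1 rad) or (value of joint bolt_middle above 0.005 m and value of joint cap_middle above 0.78 rad and contact force between the fingers and cap_middle above 0.3 N and value of joint each of cap_left, cap_right below 0.1 rad) or (value of joint bolt_right above 0.005 m and value of joint cap_right above 0.78 rad and contact force between the fingers and cap_right above 0.3 N and value of joint each of cap_left, cap_middle below 0.1 rad))), for 0.2 s.
At the end, for the whole second after the job is handed in: the bolt that has sunk more than 5 mm has its cap more than 0.78 rad (45 degrees) open, the fingers still carry it (over 0.3 N) and it is at rest (under 0.05 rad/s); the other two caps are shut within 0.1 rad (((value of joint bolt_left above 0.005 m and value of joint cap_left above 0.78 rad and contact force between the fingers and cap_left above 0.3 N and value of joint each of cap_middle, cap_right below 0.1 rad and velocity of joint cap_left between -0.05 and 0.05 rad/s) or (value of joint bolt_middle above 0.005 m and value of joint cap_middle above 0.78 rad and contact force between the fingers and cap_middle above 0.3 N and value of joint each of cap_left, cap_right below 0.1 rad and velocity of joint cap_middle between -0.05 and 0.05 rad/s) or (value of joint bolt_right above 0.005 m and value of joint cap_right above 0.78 rad and contact force between the fingers and cap_right above 0.3 N and value of joint each of cap_left, cap_middle below 0.1 rad and velocity of joint cap_right between -0.05 and 0.05 rad/s))); the arm keeps its last pose, push and grip.
It fails at once if the cap of a bolt that has not sunk is lifted (over 0.2 rad) ((value of joint cap_left above 0.2 rad and value of joint bolt_left below 0.005 m) or (value of joint cap_middle above 0.2 rad and value of joint bolt_middle below 0.005 m) or (value of joint cap_right above 0.2 rad and value of joint bolt_right below 0.005 m)).
It fails at once if the screwdriver is pushed away (over 30 mm) (distance of screwdriver from where it was at the start of the episode above 0.03 m).
It fails at once if the hex keys is pushed away (over 30 mm) (distance of hex_keys from where it was at the start of the episode above 0.03 m).
It fails at once if the spring clamp is pushed away (over 30 mm) (distance of spring_clamp from where it was at the start of the episode above 0.03 m).
It also fails if it takes over 42 s, if anything falls off the work surface, if the arm or the gripper's body presses on something with over 40 N, if the wrist force passes 120 N, or if a joint passes its speed limit or range.

## Robot

A 6-joint arm with a two-finger parallel gripper is mounted at the origin on a cart in front of the work surface, level with it; the furniture and walls round the work are solid. World frame = base frame: x ahead of the robot, y to its left, z up, the work surface at z = 0. Lengths are in m, angles in rad, forces in N, time in s.
With the tool pointing down it reaches from about 0.2 to 0.875 m from the base axis. Payload 3.4 kg.
Tool frame: the origin (TCP) lies at the very end of the fingers, on their centre line; the grasp point (between the pads) lies 19 mm behind it; x points along the fingers, y is the direction in which the jaws open and shut, and the axes are right-handed (so a half turn about x gives the same grasp; the last joint's range is limited). The gripper opens to 94 mm and grips with 3 to 60 N. Pads are 16 mm wide; open, the fingers measure 119 mm over their backs; the gripper's body (75 mm by 177 mm) begins 78 mm behind the grasp point.
Start: joints at [-1.424, 0.276, 1.505, -0, 1.361, -0.121], TCP at [0.152, -0.555, 0.205] pointing down, gripper open.
Joint ranges: [-2.89, 2.89], [-0.75, 2.08], [0.22, 2.7], [-1.18, 4.32], [0.11, 2.71], [-2.7, 2.7]. Speed limits (rad/s): [2.57, 2.57, 3.14, 3.14, 3.14, 3.14].

## Interface

Orientations are given as a unit quaternion [x, y, z, w].
In Python, from bench import ctrl gives the robot as it stands. The module is installed in compiled form; this text tells all that it offers.
- The arm moves only by the tool carry_out, never from a script. Its argument "targets" is a list of rows, each a list of 3 entries, a list of its own where there are three numbers: the shift along the tool's x, y, z in m, then the turn about the tool's x in degrees, then the closure, from 0 (fully open) to 1 (shut). In form: [[[x, y, z], twist, claw], ...]. A call has 1 to 12 rows; each row is the pose to reach, as a shift and turn from the pose commanded when the call began, along the tool's axes at that moment; what a row does not reach only later rows make up. A row lasts 1/10 s, in which the tool goes at most 50 mm and 8.59 degrees, less where a joint would pass 70% of its speed; a pose out of reach is approached as far as the arm can. A call with a gripper value outside its range is refused whole. The fingers move at their own pace and stop on an object; the grip force is fixed at half the most. Time passes only in rows, so rows that repeat a pose let the fingers close. It gives the time, the measured TCP pose, the force and the opening at its end, in the units of the state.
- ctrl.read_state(): the state, without advancing time (a new reading comes with each control period).
- ctrl.read_camera(name): name is "scene" or "top" or "wrist"; returns a dict with "pixels" (384x512x3 uint8, red, green, blue), "z_map" (384x512 float32, m along the optical axis (not along the pixel's ray), 0 where there is no reading), "K" (3x3 intrinsics, pixels), "k1" (the pictures are not rectified: a ray, as slopes to the right and down, at radius r is drawn at 1 + k1 r^2 times it, then the intrinsics apply), "xyz" and "orientation" of the camera in the world. Camera axes: x right, y down, z forward; pixel columns grow to the right and rows downward; lengths in m; the calibration is good to about 2 mm. A picture is of the moment at which its call begins.
- ctrl.job_done(): hands the job in, once; it reports no verdict.
The state is a dict: "clock": time; "q": joint angles; "joint_velocities": joint speeds; "joint_efforts": joint torques, N m; "tcp_pos": TCP position; "ee_rot": TCP orientation; "wrist_force": force on the tool from outside, world axes, zero at the start; "wrist_torque": the same for the moment, N m; "gripper_width": finger opening in m.
Only numpy, scipy, OpenCV 4.12 (cv2) and the standard library are available. Lean on these libraries where they do the work, as an engineer would, in place of code of your own. Each camera call takes 0.05 s, during which the arm holds its last target.

## Working session

There is one attempt and no reset: what is moved stays moved. The work goes in short steps, Python scripts to look and compute and a tool call to move; the robot and the scene stay as the last step left them, time stands still between calls to the robot, and variables do not carry over. Pictures are saved under pics/ and viewed, and the job is handed in when it is done.

Besides the shell and the picture viewer there is one more tool, called after "Emit:" as name([rows], argument=value, ...), one row to a line, values as JSON. carry_out: Moves the arm, as the interface text tells. Its arguments: {"type":"object","properties":{"targets":{"type":"array"}},"required":["targets"]}

```bash
mkdir -p pics; cat > h.py <<'E'
import numpy as np,cv2
from bench import ctrl
from scipy.spatial.transform import Rotation as R
def shot(n,f):
    c=ctrl.read_camera(n); cv2.imwrite('pics/'+f,c['pixels'][:,:,::-1]); np.savez('pics/'+f[:-4]+'.npz',**c); return c
def ray(c,u,v):
    K=c['K'];d=np.array([(u-K[0,2])/K[0,0],(v-K[1,2])/K[1,1]]);s=d.copy()
    for _ in range(20): s=d/(1+c['k1']*(s@s))
    return R.from_quat(c['orientation']).apply([s[0],s[1],1])
def onplane(c,u,v,z):
    d=ray(c,u,v);p=np.array(c['xyz']);return p+d*(z-p[2])/d[2]
E
python3 - <<'E'
from h import *
np.set_printoptions(precision=4,suppress=True)
print(ctrl.read_state())
for n in ['scene','top','wrist']:
    c=shot(n,n+'0.png'); print(n,c['K'],c['k1'],c['xyz'],c['orientation'])
E
```

```text
{'clock': 0.0, 'q': array([-1.424 ,  0.2766,  1.5061, -0.    ,  1.3607, -0.121 ]), 'joint_velocities': array([ 0.0005, -0.0016, -0.0009,  0.0008, -0.0008,  0.0004]), 'joint_efforts': array([ -0.0008, -40.4586, -23.7229,   0.0702,   0.0345,  -0.0001]), 'tcp_pos': array([ 0.152 , -0.5539,  0.2046]), 'ee_rot': array([-0.7008, -0.095 ,  0.7008, -0.0938]), 'wrist_force': array([-0.2537,  0.1888,  0.8496]), 'wrist_torque': array([ 0.0281, -0.0064,  0.0303]), 'gripper_width': 0.09392322602849777}
scene [[398.0189   0.     256.569 ]
 [  0.     398.0189 192.766 ]
 [  0.       0.       1.    ]] -0.09266060798687448 [0.2981 0.5118 0.4815] [-0.2025  0.8453 -0.4805  0.1168]
top [[485.6859   0.     246.4659]
 [  0.     485.6859 191.7447]
 [  0.       0.       1.    ]] -0.04376502674377709 [ 0.4939 -0.1489  1.065 ] [ 0.7087 -0.7011  0.0413 -0.0661]
wrist [[284.3442   0.     251.9837]
 [  0.     284.3442 192.096 ]
 [  0.       0.       1.    ]] 0.003098381727314464 [ 0.2322 -0.5319  0.3837] [ 0.7869 -0.6    -0.0886  0.1142]
```

View pics/top0.png

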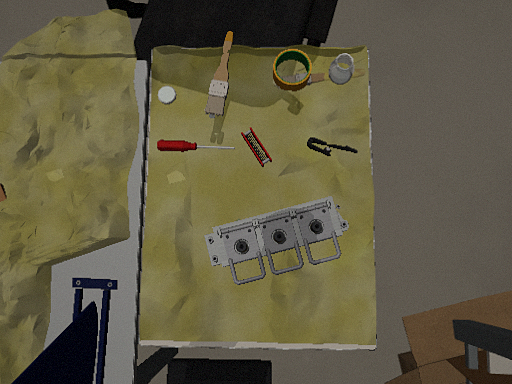

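View pics/scene0.png

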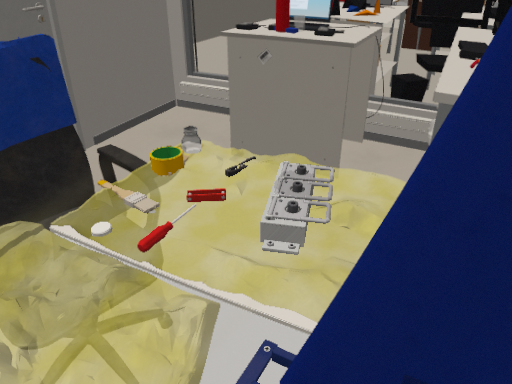

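The top view shows the bolt heads at about (242,246), (279,237) and (316,227), with the handles below them on the robot's side. The tools lie above, beyond the bar.

```bash
python3 - <<'E'
from h import *
np.set_printoptions(precision=4,suppress=True)
c=dict(np.load('pics/top0.npz'))
im=c['pixels']; g=im.max(2).astype(int)
crop=im[185:295,195:360]; cv2.imwrite('pics/crop0.png',cv2.resize(crop,None,fx=4.8,fy=4.8,interpolation=cv2.INTER_CUBIC)[:,:,::-1])
P=[]
for u,v in [(242,246),(279,237),(316,227)]:
    y,x=np.mgrid[v-9:v+10,u-9:u+10]; m=((g[v-9:v+10,u-9:u+10]<75)).astype(np.uint8)
    n,l,s,ce=cv2.connectedComponentsWithStats(m); k=1+s[1:,4].argmax()
    uu,vv=ce[k]+[u-9,v-9]; p=onplane(c,uu,vv,.068);P.append(p);print(s[k],uu,vv,p, c['z_map'][v,u])
P=np.array(P);d=P[0]-P[2];print(np.linalg.norm(P[0]-P[1]),np.linalg.norm(P[1]-P[2]),np.degrees(np.arctan2(d[1],d[0]))-90)
E
```

```text
[  1   2  15  15 145] 241.43448275862067 246.3655172413793 [ 0.5335 -0.1039  0.068 ] 0.9956826
[  3   1  14  15 146] 279.09589041095893 236.26712328767124 [ 0.555  -0.1808  0.068 ] 0.9933475
[  2   1  14  15 153] 315.83660130718954 226.20915032679738 [ 0.5763 -0.2558  0.068 ] 0.990945
0.07974593556470964 0.07805638382851152 15.744254643970422
```

View pics/crop0.png

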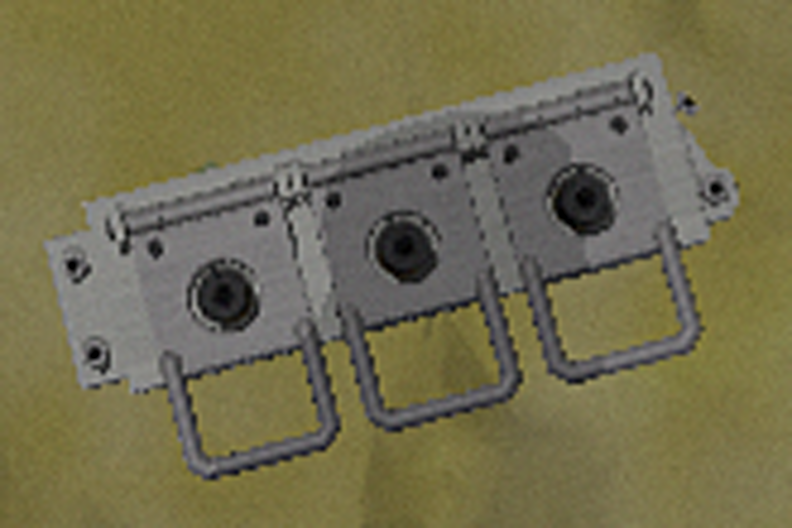

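View pics/wrist0.png

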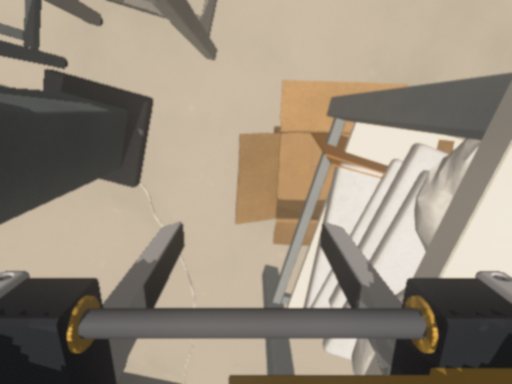

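The crop confirms the yaw of about 15.7° and clear handle bars. Next I work out the shift and twist in tool axes.

```bash
cat >> h.py <<'E'
B={'left':np.array([.5335,-.1039]),'mid':np.array([.555,-.1808]),'right':np.array([.5763,-.2558])}
YAW=np.radians(15.5)
bx=np.array([np.cos(YAW),np.sin(YAW)]);by=np.array([-bx[1],bx[0]])
def st():
    s=ctrl.read_state();M=R.from_quat(s['ee_rot']).as_matrix();return s,M
def togo(p,s,M): return M.T@(np.array(p)-s['tcp_pos'])
E
python3 - <<'E'
from h import *
np.set_printoptions(precision=4,suppress=True)
s,M=st();print(M)
a=np.arctan2(M[1,1],M[0,1]);print('tool y yaw',np.degrees(a))
for k in B: print(k,togo([*B[k],.11],s,M))
E
```

```text
[[-0.0002  0.2646 -0.9644]
 [ 0.0013 -0.9644 -0.2646]
 [-1.     -0.0013 -0.0002]]
tool y yaw -74.65794273434236
left [ 0.0954 -0.3331 -0.4869]
mid [ 0.0953 -0.2533 -0.4873]
right [ 0.0952 -0.1753 -0.488 ]
```

Emit:
carry_out([
  [[0,-0.028,-0.041],-7.5,1],
  [[0,-0.056,-0.081],-15,1],
  [[0,-0.083,-0.122],-22.5,1],
  [[0,-0.111,-0.162],-30,1],
  [[0,-0.139,-0.203],-37.5,1],
  [[0,-0.167,-0.243],-45,1],
  [[0,-0.194,-0.284],-52.5,1],
  [[0,-0.222,-0.325],-60,1],
  [[0.01,-0.25,-0.365],-67.5,1],
  [[0.02,-0.278,-0.406],-75,1],
  [[0.035,-0.305,-0.446],-82.5,1],
  [[0.05,-0.333,-0.487],-90,1],
])

```text
clock: 1.35
tcp_pos: [0.5328, -0.105, 0.1559]
ee_rot: [0.427, 0.563, -0.427, 0.564]
wrist_force: [1.2, -0.4, 0.4]
gripper_width: 0.0016
```

```bash
python3 - <<'E'
from h import *
np.set_printoptions(precision=4,suppress=True)
s,M=st();print(M,s['clock'],s['tcp_pos'],s['q'],s['wrist_force'],s['gripper_width'])
for k in B: print(k,togo([*B[k],.08],s,M))
c=shot('wrist','wrist1.png')
E
```

```text
[[ 0.0004  0.9628  0.2702]
 [-0.0004  0.2702 -0.9628]
 [-1.      0.0002  0.0005]] 1.35 [ 0.5328 -0.105   0.1559] [-0.3225  0.2609  1.6542 -0.0003  1.226  -0.5959] [ 1.1888 -0.3991  0.3501] 0.0016281782805122867
left [ 0.0759  0.0009 -0.0009]
mid [0.0759 0.0009 0.079 ]
right [0.076  0.0011 0.1569]
```

View pics/wrist1.png

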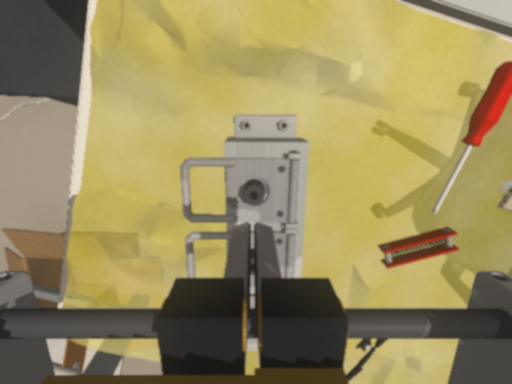

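The wrist view shows the left bolt at (253,190), its handle to the left of it, and the end foot at the top. I cross-check its position with this view.

```bash
python3 - <<'E'
from h import *
np.set_printoptions(precision=4,suppress=True)
c=dict(np.load('pics/wrist1.npz'))
print(c['xyz'],onplane(c,253.5,190,.068), onplane(c,247,125,.01),onplane(c,186,190,.054), c['z_map'][190,253])
s,M=st();K=c['K']
for k,p in [('bolt',[*B['left'],.068]),('tcp',s['tcp_pos']),('mid',[*B['mid'],.068])]:
    q=R.from_quat(c['orientation']).inv().apply(np.array(p)-c['xyz']);print(k,K[:2,:2]@(q[:2]/q[2])+K[:2,2])
g=c['pixels'].max(2);m=(g<75)[170:215,230:280].astype(np.uint8)
n,l,t,ce=cv2.connectedComponentsWithStats(m);print(t,ce+[230,170])
E
```

```text
[ 0.5091 -0.0239  0.3348] [ 0.5318 -0.0983  0.068 ] [ 0.5093 -0.0438  0.01  ] [ 0.4662 -0.1209  0.054 ] 0.27829885
bolt [253.6155 195.7603]
tcp [260.1487 226.7784]
mid [253.4359 267.3988]
[[   0    0   50   45 2075]
 [  14   10   19   12   97]
 [  19   21   10    9   78]] [[254.626  192.2646]
 [252.6082 183.9278]
 [253.5    195.    ]]
```

```bash
python3 - <<'E'
from h import *
c=dict(np.load('pics/wrist1.npz'))
cv2.imwrite('pics/crop1.png',cv2.resize(c['pixels'][160:225,215:295],None,fx=8,fy=8,interpolation=cv2.INTER_NEAREST)[:,:,::-1])
z=c['z_map'][175:215:2,236:272:3];np.set_printoptions(precision=3,linewidth=150);print(z)
E
```

```text
[[0.286 0.287 0.288 0.286 0.287 0.287 0.287 0.288 0.288 0.287 0.287 0.286]
 [0.287 0.288 0.288 0.286 0.287 0.293 0.293 0.289 0.287 0.288 0.288 0.288]
 [0.289 0.29  0.289 0.294 0.292 0.294 0.305 0.294 0.293 0.287 0.288 0.288]
 [0.289 0.288 0.289 0.294 0.301 0.296 0.296 0.3   0.296 0.295 0.29  0.289]
 [0.289 0.289 0.294 0.308 0.289 0.287 0.285 0.289 0.301 0.294 0.29  0.289]
 [0.29  0.292 0.296 0.3   0.281 0.278 0.278 0.281 0.29  0.326 0.295 0.29 ]
 [0.29  0.295 0.313 0.285 0.277 0.277 0.277 0.277 0.282 0.322 0.296 0.292]
 [0.291 0.296 0.307 0.278 0.278 0.278 0.276 0.277 0.277 0.315 0.296 0.292]
 [0.291 0.297 0.305 0.279 0.278 0.279 0.279 0.279 0.278 0.292 0.298 0.292]
 [0.293 0.299 0.299 0.28  0.279 0.278 0.279 0.28  0.278 0.28  0.297 0.292]
 [0.293 0.299 0.299 0.28  0.28  0.28  0.281 0.279 0.28  0.28  0.3   0.294]
 [0.293 0.294 0.299 0.279 0.281 0.279 0.279 0.28  0.28  0.281 0.299 0.294]
 [0.294 0.295 0.3   0.281 0.281 0.28  0.281 0.281 0.281 0.301 0.296 0.294]
 [0.295 0.296 0.296 0.283 0.282 0.281 0.282 0.282 0.282 0.3   0.296 0.296]
 [0.296 0.296 0.295 0.298 0.282 0.282 0.281 0.282 0.3   0.297 0.295 0.296]
 [0.296 0.295 0.297 0.297 0.298 0.299 0.3   0.299 0.297 0.297 0.297 0.296]
 [0.297 0.297 0.297 0.298 0.298 0.297 0.297 0.296 0.298 0.298 0.295 0.297]
 [0.297 0.297 0.298 0.298 0.296 0.297 0.298 0.297 0.298 0.297 0.298 0.298]
 [0.298 0.299 0.299 0.298 0.299 0.297 0.298 0.298 0.298 0.299 0.298 0.299]
 [0.3   0.3   0.3   0.3   0.301 0.3   0.297 0.3   0.3   0.299 0.299 0.3  ]]
```

View pics/crop1.png

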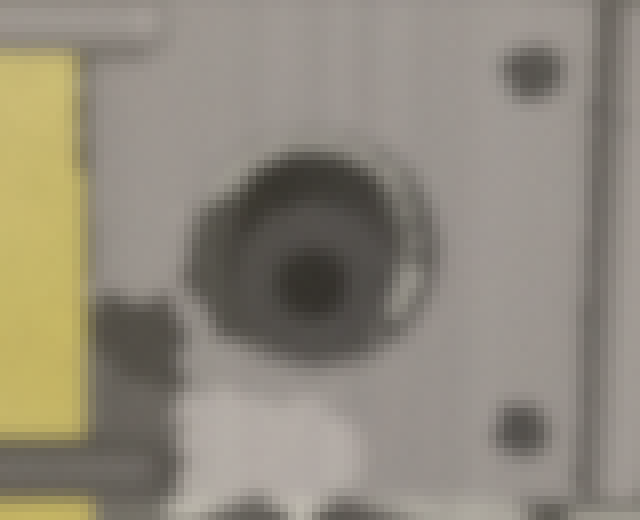

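The centre of the head's top at (254,195) agrees with the top camera within 1 mm. I'm going down on the left bolt.

Emit:
carry_out([
  [[0.03,0.001,-0.001],0,1],
  [[0.06,0.001,-0.001],0,1],
  [[0.075,0.001,-0.001],0,1],
  [[0.082,0.001,-0.001],0,1],
  [[0.084,0.001,-0.001],0,1],
  [[0.085,0.001,-0.001],0,1],
  [[0.086,0.001,-0.001],0,1],
  [[0.087,0.001,-0.001],0,1],
])

```text
clock: 2.2
tcp_pos: [0.5331, -0.1059, 0.0702]
ee_rot: [0.429, 0.562, -0.429, 0.563]
wrist_force: [-0.4, 0.3, -0.5]
gripper_width: 0.0006
```

Emit:
carry_out([
  [[0.001,0,0],0,1],
  [[0.002,0,0],0,1],
  [[0.002,0,0],0,1],
])

```text
clock: 2.5
tcp_pos: [0.5328, -0.1057, 0.0676]
ee_rot: [0.429, 0.562, -0.429, 0.563]
wrist_force: [0.5, 0.3, 0.3]
gripper_width: 0.0005
```

Emit:
carry_out([
  [[0.001,0,0],0,1],
  [[0.001,0,0],0,1],
])

```text
clock: 2.7
tcp_pos: [0.5328, -0.1057, 0.0664]
ee_rot: [0.429, 0.562, -0.429, 0.563]
wrist_force: [0.8, -0.9, 0.9]
gripper_width: 0.0003
```

Emit:
carry_out([
  [[0.001,0,0],0,1],
  [[0.002,0,0],0,1],
  [[0.002,0,0],0,1],
])

```text
clock: 3.0
tcp_pos: [0.5327, -0.1056, 0.0642]
ee_rot: [0.429, 0.562, -0.429, 0.562]
wrist_force: [1.2, -0.8, 0.7]
gripper_width: 0.0006
```

Emit:
carry_out([
  [[0.001,0,0],0,1],
  [[0.001,0,0],0,1],
])

```text
clock: 3.2
tcp_pos: [0.5326, -0.1056, 0.0632]
ee_rot: [0.429, 0.562, -0.429, 0.562]
wrist_force: [1.4, -0.2, 0.4]
gripper_width: 0.0002
```

```bash
python3 - <<'E'
from h import *
np.set_printoptions(precision=4,suppress=True)
s,M=st();print(s['tcp_pos'],s['wrist_force'],s['joint_efforts'])
c=shot('wrist','wrist2.png');c=shot('scene','scene2.png')
cv2.imwrite('pics/sc2.png',cv2.resize(c['pixels'][130:270,230:370],None,fx=4,fy=4)[:,:,::-1])
E
```

```text
[ 0.5326 -0.1056  0.0632] [ 1.41   -0.2396  0.3964] [  0.1373 -39.5799 -18.4667   0.0892   0.3215  -0.0002]
```

View pics/wrist2.png

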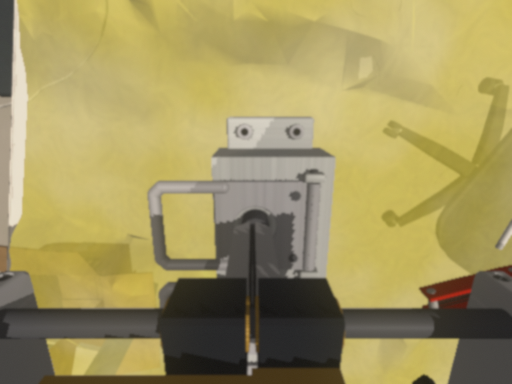

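View pics/sc2.png

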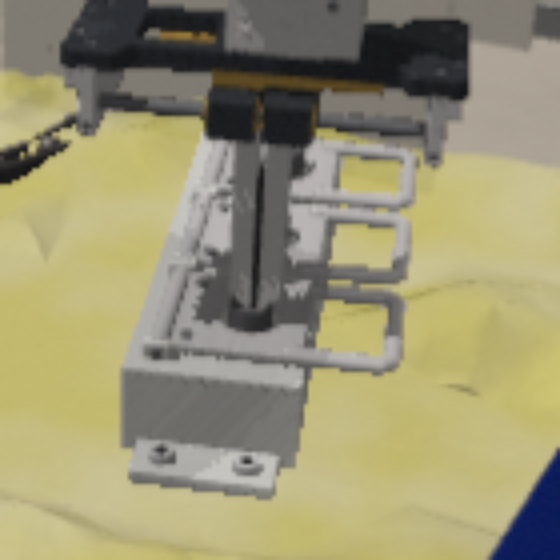

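The fingertips are on or just over the left head, and the force is still small. I'll keep going down gently.

Emit:
carry_out([
  [[0.001,0,0],0,1],
  [[0.001,0,0],0,1],
])

```text
clock: 3.5
tcp_pos: [0.5324, -0.1055, 0.0622]
ee_rot: [0.429, 0.562, -0.429, 0.562]
wrist_force: [0.9, -0.2, 1.2]
gripper_width: 0.0003
```

Emit:
carry_out([
  [[0.001,0,0],0,1],
  [[0.001,0,0],0,1],
])

```text
clock: 3.7
tcp_pos: [0.5324, -0.1055, 0.0612]
ee_rot: [0.429, 0.562, -0.429, 0.562]
wrist_force: [-0.3, 0.9, 1.0]
gripper_width: 0.0004
```

```bash
python3 - <<'E'
from h import *
c=shot('scene','scene3.png')
cv2.imwrite('pics/sc3.png',cv2.resize(c['pixels'][150:230,250:340],None,fx=7,fy=7)[:,:,::-1])
E
```

```text
(no output)
```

View pics/sc3.png

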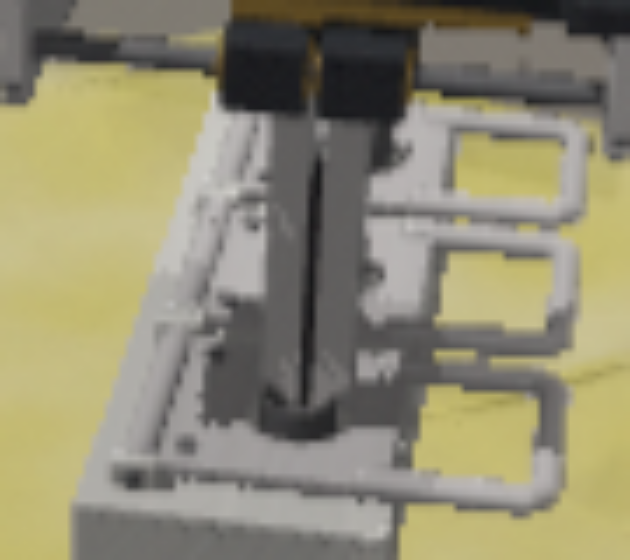

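Emit:
carry_out([
  [[0.001,0,0],0,1],
  [[0.002,0,0],0,1],
  [[0.002,0,0],0,1],
])

```text
clock: 4.05
tcp_pos: [0.5324, -0.1055, 0.0592]
ee_rot: [0.429, 0.562, -0.429, 0.562]
wrist_force: [0.3, -1.3, 0.6]
gripper_width: 0.0003
```

Emit:
carry_out([
  [[0.001,0,0],0,1],
  [[0.001,0,0],0,1],
])

```text
clock: 4.25
tcp_pos: [0.5324, -0.1055, 0.0588]
ee_rot: [0.429, 0.562, -0.429, 0.562]
wrist_force: [-1.3, -0.1, 5.2]
gripper_width: 0.0007
```

Contact came at z = 0.0588 with 5.2 N, about 9 mm below the nominal head height. That suggests the left bolt is the loose one. I'll lift and check, then tap the middle one.

Emit:
carry_out([
  [[-0.02,0,0],0,1],
  [[-0.04,0,0],0,1],
  [[-0.04,0.0,0.04],0,1],
  [[-0.04,0.0,0.078],0,1],
  [[-0.04,0.0,0.078],0,1],
])

```text
clock: 4.75
tcp_pos: [0.5547, -0.185, 0.0983]
ee_rot: [0.429, 0.56, -0.43, 0.563]
wrist_force: [0.6, -0.3, -0.3]
gripper_width: 0.0003
```

```bash
python3 - <<'E'
from h import *
np.set_printoptions(precision=4,suppress=True)
s,M=st();print(M[:,1],s['clock'],s['tcp_pos'],s['wrist_force'])
for k in B: print(k,togo([*B[k],.07],s,M))
c=shot('scene','scene4.png')
cv2.imwrite('pics/sc4.png',cv2.resize(c['pixels'][150:230,250:340],None,fx=7,fy=7)[:,:,::-1])
c=shot('wrist','wrist4.png')
Ri=R.from_quat(c['orientation'])
for k in ['left']:
    z=c['z_map'];v,u=np.mgrid[0:384,0:512]
    K=c['K'];d=np.stack([(u-K[0,2])/K[0,0],(v-K[1,2])/K[1,1],np.ones(u.shape)],-1)*z[...,None]
    W=Ri.apply(d.reshape(-1,3))+c['xyz']
    r=np.hypot(*(W[:,:2]-B[k]).T); h=W[r<.006,2]; h2=W[(r>.02)&(r<.028),2]; print(len(h),np.median(h) if len(h) else 0,np.median(h2))
E
```

```text
[0.9651 0.2618 0.0011] 4.75 [ 0.5547 -0.185   0.0983] [ 0.644  -0.2948 -0.3361]
left [ 0.028   0.0007 -0.0839]
mid [ 0.0282  0.0013 -0.0041]
right [0.0285 0.0022 0.0739]
1007 0.27677068296224416 0.054825051696327856
```

View pics/sc4.png

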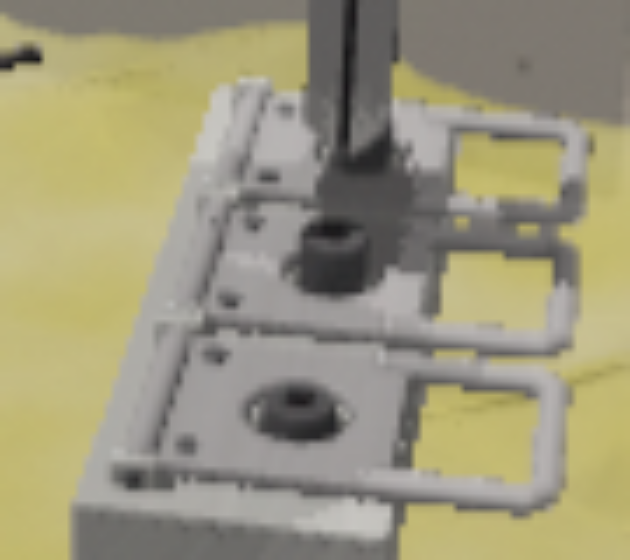

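The left bolt (285–345 px wide, y ≈ 410 in the crop) now clearly stands lower than the middle one. Next I tap the middle one.

Emit:
carry_out([
  [[0.015,0.001,-0.004],0,1],
  [[0.026,0.001,-0.004],0,1],
  [[0.028,0.001,-0.004],0,1],
  [[0.029,0.001,-0.004],0,1],
  [[0.03,0.001,-0.004],0,1],
  [[0.03,0.001,-0.004],0,1],
])

```text
clock: 5.45
tcp_pos: [0.5533, -0.1767, 0.0687]
ee_rot: [0.429, 0.562, -0.429, 0.563]
wrist_force: [-0.5, 0.1, 0.5]
gripper_width: 0.0007
```

Emit:
carry_out([
  [[-0.002,0,0.004],0,1],
  [[0.0,0,0.004],0,1],
  [[0.001,0,0.004],0,1],
  [[0.002,0,0.004],0,1],
  [[0.002,0,0.004],0,1],
])

```text
clock: 5.95
tcp_pos: [0.5546, -0.1811, 0.0677]
ee_rot: [0.429, 0.562, -0.429, 0.563]
wrist_force: [-1.6, -0.6, 6.9]
gripper_width: 0.0004
```

The middle bolt is tight (6.9 N at z = 0.0677). Now the right one.

Emit:
carry_out([
  [[-0.02,0,0],0,1],
  [[-0.025,0,0.039],0,1],
  [[-0.025,0.001,0.078],0,1],
  [[-0.025,0.001,0.078],0,1],
  [[-0.025,0.001,0.078],0,1],
  [[-0.01,0.001,0.078],0,1],
  [[-0.005,0.001,0.078],0,1],
  [[-0.003,0.001,0.078],0,1],
  [[-0.002,0.001,0.078],0,1],
  [[-0.002,0.001,0.078],0,1],
])

```text
clock: 6.95
tcp_pos: [0.5758, -0.255, 0.0686]
ee_rot: [0.429, 0.562, -0.429, 0.562]
wrist_force: [0.2, -0.8, 0.9]
gripper_width: 0.0005
```

Emit:
carry_out([
  [[0.001,0,0],0,1],
  [[0.002,0,0],0,1],
  [[0.002,0,0],0,1],
])

```text
clock: 7.25
tcp_pos: [0.5762, -0.2555, 0.0678]
ee_rot: [0.429, 0.562, -0.429, 0.563]
wrist_force: [-0.6, 0.5, 5.2]
gripper_width: 0.0003
```

The right bolt is tight too, at 5.2 N, so the left one is loose. I lift and move over its handle with the jaws part open.

```bash
python3 - <<'E'
from h import *
np.set_printoptions(precision=4,suppress=True)
s,M=st();print(M[:,1],np.degrees(np.arctan2(M[1,1],M[0,1])))
c=dict(np.load('pics/top0.npz'));p=onplane(c,250.2,281.9,.054);g=B['left']-.07*bx;print(p,g)
print(togo([*g,.13],s,M))
E
```

```text
[0.9644 0.2645 0.0013] 15.33775962979522
[ 0.4617 -0.1224  0.054 ] [ 0.466  -0.1226]
[-0.0625 -0.071  -0.1572]
```

Emit:
carry_out([
  [[-0.04,0,0],0,1],
  [[-0.065,-0.015,-0.032],0,0.64],
  [[-0.065,-0.034,-0.075],0,0.64],
  [[-0.065,-0.053,-0.118],0,0.64],
  [[-0.065,-0.072,-0.157],0,0.64],
  [[-0.065,-0.072,-0.157],0,0.64],
  [[-0.065,-0.072,-0.157],0,0.64],
])

```text
clock: 7.95
tcp_pos: [0.4649, -0.1229, 0.1321]
ee_rot: [0.429, 0.562, -0.428, 0.563]
wrist_force: [0.7, -0.1, -1.0]
gripper_width: 0.0341
```

```bash
python3 - <<'E'
from h import *
np.set_printoptions(precision=4,suppress=True)
s,M=st();print(s['tcp_pos'],s['gripper_width'])
c=shot('wrist','wrist5.png');print(c['xyz'])
c=shot('top','top5.png')
cv2.imwrite('pics/t5.png',cv2.resize(c['pixels'][185:295,195:360],None,fx=4.8,fy=4.8)[:,:,::-1])
g=B['left']-.07*bx
print(togo([*g,.035],s,M))
E
```

```text
[ 0.4649 -0.1229  0.1321] 0.034130389184474086
[ 0.4413 -0.0415  0.3108]
[ 0.0971  0.001  -0.0002]
```

View pics/wrist5.png

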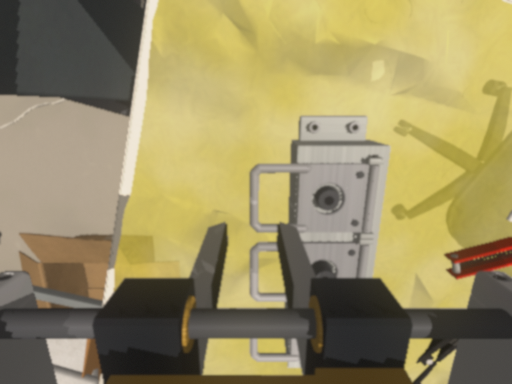

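The left crossbar is at u≈255, v≈172–224, between the two fingertips in u. I check this against the expected spot.

```bash
python3 - <<'E'
from h import *
np.set_printoptions(precision=4,suppress=True)
c=dict(np.load('pics/wrist5.npz'));s,M=st();K=c['K']
p=onplane(c,255.5,198,.054);print(p,onplane(c,327,200,.059))
print(togo([p[0],p[1],.035],s,M))
cv2.imwrite('pics/w5.png',cv2.resize(c['pixels'][150:250,230:350],None,fx=6,fy=6)[:,:,::-1])
E
```

```text
[ 0.4672 -0.1206  0.054 ] [ 0.5315 -0.1033  0.059 ]
[ 0.0969  0.0017 -0.0033]
```

View pics/w5.png

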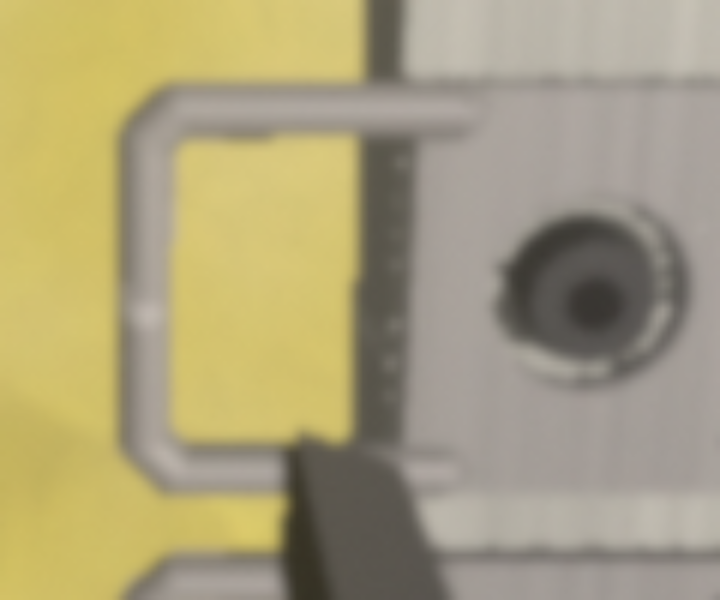

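Agreement is within about 3 mm. I descend around the crossbar and close.

Emit:
carry_out([
  [[0.04,0.001,-0.001],0,0.64],
  [[0.07,0.001,-0.001],0,0.64],
  [[0.09,0.001,-0.001],0,0.64],
  [[0.097,0.001,-0.001],0,0.64],
  [[0.097,0.001,-0.001],0,0.64],
  [[0.097,0.001,-0.001],0,1],
  [[0.097,0.001,-0.001],0,1],
  [[0.097,0.001,-0.001],0,1],
  [[0.097,0.001,-0.001],0,1],
])

```text
clock: 8.95
tcp_pos: [0.4665, -0.1221, 0.0352]
ee_rot: [0.429, 0.561, -0.428, 0.563]
wrist_force: [1.2, 0.2, 1.6]
gripper_width: 0.0078
```

```bash
python3 - <<'E'
from h import *
np.set_printoptions(precision=4,suppress=True)
s,M=st();print(s['tcp_pos'],s['gripper_width'],s['wrist_force'],M)
c=shot('scene','scene6.png')
cv2.imwrite('pics/sc6.png',cv2.resize(c['pixels'][140:250,240:360],None,fx=5,fy=5)[:,:,::-1])
for t in [10,20,30,40,50,60]:
    a=np.radians(t);print(t,'tool x',-.11*np.sin(a),'y',.11*(1-np.cos(a)))
E
```

```text
[ 0.4665 -0.1221  0.0352] 0.007804242267069309 [1.1845 0.213  1.6354] [[ 0.0028  0.9644  0.2643]
 [-0.0007  0.2643 -0.9644]
 [-1.      0.0025  0.0014]]
10 tool x -0.019101299543362336 y 0.0016711471686571178
20 tool x -0.03762221576582356 y 0.006633811713550073
30 tool x -0.05499999999999999 y 0.014737205583711742
40 tool x -0.07070663706551931 y 0.02573511125691242
50 tool x -0.08426488874308759 y 0.03929336293448067
60 tool x -0.09526279441628825 y 0.054999999999999986
```

View pics/sc6.png

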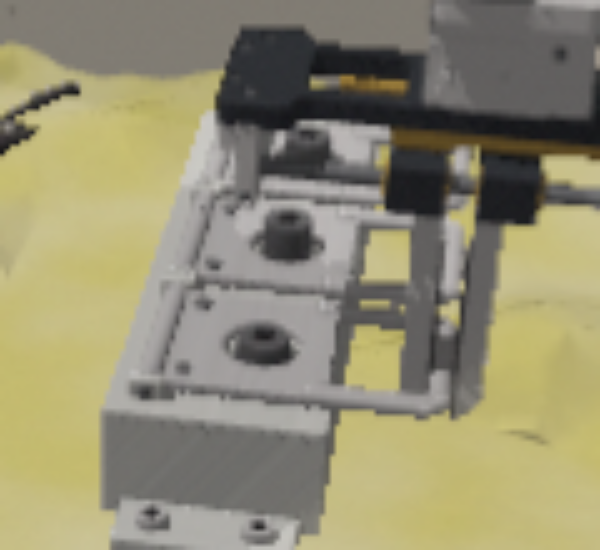

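The handle is gripped: the opening is 7.8 mm and the bar sits between the pads, clear of the side wires. Now I swing, first to 20° along the arc.

Emit:
carry_out([
  [[-0.01,0.0005,0],0,1],
  [[-0.019,0.0017,0],0,1],
  [[-0.0285,0.004,0],0,1],
  [[-0.0376,0.0066,0],0,1],
  [[-0.0376,0.0066,0],0,1],
])

```text
clock: 9.5
tcp_pos: [0.4729, -0.1204, 0.0734]
ee_rot: [0.429, 0.561, -0.428, 0.563]
wrist_force: [3.5, -0.5, -3.5]
gripper_width: 0.008
```

```bash
python3 - <<'E'
from h import *
c=shot('scene','scene7.png')
cv2.imwrite('pics/sc7.png',cv2.resize(c['pixels'][110:250,220:360],None,fx=4,fy=4)[:,:,::-1])
E
```

```text
(no output)
```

View pics/sc7.png

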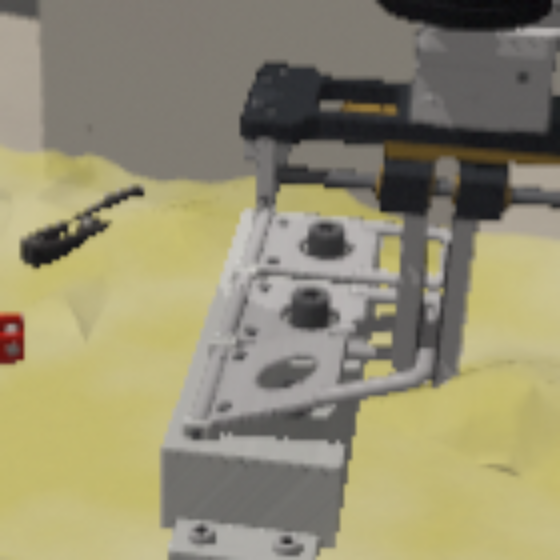

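The left cap has opened about 20° and the others stay shut. I carry on to about 62°.

Emit:
carry_out([
  [[-0.0106,0.0045,0],0,1],
  [[-0.0207,0.0101,0],0,1],
  [[-0.0301,0.0167,0],0,1],
  [[-0.0388,0.0243,0],0,1],
  [[-0.0467,0.0327,0],0,1],
  [[-0.0536,0.0419,0],0,1],
  [[-0.0577,0.0484,0],0,1],
  [[-0.0595,0.0518,0],0,1],
  [[-0.0595,0.0518,0],0,1],
  [[-0.0595,0.0518,0],0,1],
  [[-0.0595,0.0518,0],0,1],
])

```text
clock: 10.65
tcp_pos: [0.5185, -0.1076, 0.133]
ee_rot: [0.426, 0.564, -0.431, 0.561]
wrist_force: [-7.0, -5.8, 9.5]
gripper_width: 0.0082
```

```bash
python3 - <<'E'
from h import *
np.set_printoptions(precision=4,suppress=True)
c=shot('scene','scene8.png')
cv2.imwrite('pics/sc8.png',cv2.resize(c['pixels'][110:250,220:360],None,fx=4,fy=4)[:,:,::-1])
s,M=st();h=B['left']+.04*bx;g=s['tcp_pos']-.019*M[:,0]
dx=(h-g[:2])@bx;dz=g[2]-.054;print(g,np.degrees(np.arctan2(dz,dx)),np.hypot(dx,dz),s['wrist_force'],s['gripper_width'],s['joint_velocities'])
E
```

```text
[ 0.5186 -0.1076  0.152 ] 60.57492809026403 0.11255317897755732 [-6.7639 -6.1964  9.7572] 0.007951258322636066 [-0.0015  0.0007  0.0023  0.     -0.0006 -0.0007]
```

View pics/sc8.png

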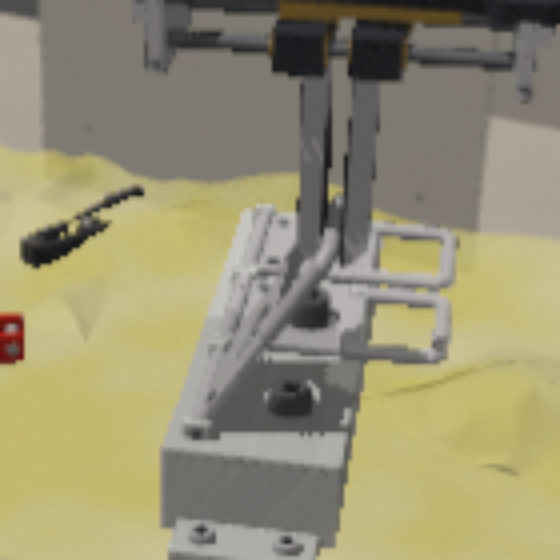

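The left cap is about 60° open and held at rest, with the other two shut. I'm handing in.

```bash
python3 -c "
from bench import ctrl
print(ctrl.job_done())
s=ctrl.read_state();print(s['clock'],s['tcp_pos'],s['gripper_width'],s['wrist_force'])"
```

```text
the job is handed in; nothing more can be done
None
the job is handed in; nothing more can be done
```

The left bolt is the loose one. Its cap is now open about 60° and the gripper is still holding it; I handed the job in at about 10.7 s.

- **Taps, left to right:** the left bolt sank about 9 mm to its stop, and the scene camera showed it standing lower than the others. The middle and right bolts held firm, at 6.9 N and 5.2 N with the fingertips about 68 mm above the table.
- **Last checks:** I gripped the left cap's handle and swung it open. The fingertip position put the cap at 60.6°, with joint speeds near zero and the gripper opening at 8 mm on the 9 mm bar. In the last picture the middle and right caps look shut; only the spring clamp and hex keys are in view, and nothing came near the tools.
- **Not clear-cut:**
  - While the left bolt was sinking, the wrist force read only about 1 N, less than the 3 N expected. Only the 5.2 N at the stop was clear of noise.
  - At the end the arm holds a steady load of about 13 N, probably because the arc was a few millimetres off.
  - The simulator gave no verdict, and no state could be read after handing in.

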